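# Release the ribbon reel from the bench winder and park its spring collar

### The arm

A 6-joint arm with a two-finger parallel gripper is mounted at the origin on the work surface. World frame = base frame: x ahead of the robot, y to its left, z up, the work surface at z = 0. Lengths are in m, angles in rad, forces in N, time in s.
With the tool pointing down it reaches from about 0.325 to 0.775 m from the base axis. Payload 5.5 kg.
Tool frame: the origin (TCP) lies at the very end of the fingers, on their centre line; the grasp point (between the pads) lies 19 mm behind it (env.hold_point_z is the distance from the TCP to the grasp point, in m); y points along the fingers, x is the direction in which the jaws open and shut, and the axes are right-handed (so a half turn about y gives the same grasp; the last joint's range is limited). The gripper opens to 85 mm and grips with 20 to 120 N. Pads are 22 mm wide; open, the fingers measure 114 mm over their backs; the gripper's body (76 mm by 85 mm) begins 54 mm behind the grasp point. The pads swing forward as they close: fully open they stand 13 mm farther back than shut.
Start: joints at [-1.384, 0.091, 1.231, -0, 1.82, -0.057], TCP at [0.145, -0.582, 0.231] pointing down, gripper open.
Joint ranges: [-2.87, 2.87], [-0.86, 2.18], [0.17, 2.46], [-1.51, 4.65], [0.06, 2.69], [-2.65, 2.65]. Speed limits (rad/s): [2.57, 2.57, 3.01, 3.14, 3.14, 3.14].

### API

Orientations are given as a 3x3 rotation matrix whose columns are the frame's x, y, z axes.
In Python, from rig import sensors, vision, env gives the robot as it stands. The module is installed in compiled form; this text tells all that it offers.
- The arm moves only by the tool step_arm, never from a script. Its argument "deltas" is a list of rows, each an object of numbers: "tx", "ty", "tz": the shift along the world's x, y, z in cm; "ax", "ay", "az": the turn, a rotation vector about the world's x, y, z in rad; "grip": the opening, from -1 (shut) to 1 (fully open). In form: [{"tx": .., "ty": .., "tz": .., "ax": .., "ay": .., "az": .., "grip": ..}, ...]. A call has 1 to 5 rows; each row is the pose to reach, as a shift and turn from the pose commanded when the call began; what a row does not reach only later rows make up. A row lasts 1/8 s, in which the tool goes at most 62.5 mm and 10.7 degrees, less where a joint would pass 70% of its speed; a pose out of reach is approached as far as the arm can. A call with a gripper value outside its range is refused whole. The fingers move at their own pace and stop on an object; the grip force is fixed at half the most. Time passes only in rows, so rows that repeat a pose let the fingers close. It gives the time, the measured TCP pose, the force and the opening at its end, in the units of the state.
- sensors.get_obs(): the state, without advancing time (a new reading comes with each control period).
- vision.snapshot(name): name is "scene" or "top" or "wrist"; returns the picture (420x560x3 uint8, blue, green, red); there is no depth.
- vision.camera_info(name): a dict with "vfov" (degrees; the focal length in pixels is half the picture's height over the tangent of half this angle, whatever the lens; pixels are square), "cx", "cy" (the principal point, pixels), "extrinsics" (4x4, takes a point from camera to world coordinates). Camera axes: x right, y up, looking along -z (the intrinsics and any distortion apply to the point x, -y, -z); pixel columns grow to the right and rows downward; lengths in m; the calibration is good to about 2 mm. A picture is of the moment at which its call begins: read the wrist's pose just before it. camera_info takes no time and is no camera call; for the wrist camera it gives the pose at the moment of the call.
- env.finish_job(): hands the job in, once; it reports no verdict.
The state is a dict: "time": time; "joint_positions": joint angles; "qd": joint speeds; "effort": joint torques, N m; "tcp_pos": TCP position; "ee_rot": TCP orientation; "contact_force": force on the tool from outside, world axes, zero at the start; "moment": the same for the moment, N m; "width": finger opening in m.
Only numpy, scipy, OpenCV 4.12 (cv2) and the standard library are available. Lean on these libraries where they do the work, as an engineer would, in place of code of your own. Each camera call takes 0.05 s, during which the arm holds its last target.

### The job

Release the wound ribbon reel from the bench winder: draw the spring collar straight back away from the reel, turn it over by its finger pin, gently, and let it drop into its parking notch, so that it stays drawn back and the reel has rolled down the chute to the end wall. Where the notch lies cannot be seen, only felt. Do not disturb the marker, the thread spool or the jar nearby.

Things in the scene. Friction and masses are not known exactly. Their poses are not given: they have to be found in the camera images.
- winder: Grey bench winder fixed to the table; origin on the table under the reel's start, z up. Quill axis: along winder y at x=0, z=110 mm. Along y: headstock -125 to -14 (top z=118); reel; front block 28 to 52 (48 wide in x, top z=125); free gap 52 to 105 with only a bare rod, 15 mm diameter; collar; rear post 188 to 214 (top z=122). Nothing but the collar is higher.
- chute_end (a point): Foot of the chute's end wall. An aluminium chute 24 mm wide inside, with 18 mm rails, slopes 14 degrees under the reel from winder x=-35 down to this wall at x=124 mm. Site axes as the winder's.
- collar_face (a point): Point on the quill axis in the front face of the collar's disc (facing the reel, winder -y), at winder (0,105,110) mm at home; moves to +y with the quill; axes as the winder's. Disc of polished aluminium (friction 0.35), 90 mm diameter, 10 thick; behind it a knurled sleeve 60 diameter, 40 long, with room for its travel. Press the front face, or pinch the rim, from above.
- collar_pin (a point): Centre of the free end of the finger pin: round steel, 10 mm diameter, 22 mm out of the disc's front face towards the reel, parallel to the quill axis and 34 mm from it; at home up and to winder -x, 38 degrees off vertical. Turning carries it over the top to +x. A fingertip let down in the gap on its -x side can press the disc back (+y) and the pin over (+x) at once.
- quill (a joint): How far the collar is drawn back along winder +y, m: 0 home, firm stop at 0.021. The spring pushes it home with 6 N at 0 and 10 N at 0.021. It leaves its home slot and turns only above 0.017; let forward before the notch it rides on a level track at 0.016 to 0.017 and still turns easily. The notch holds it at 0.011 to 0.012. Past it the same track goes on. The nose leaves the reel at about 0.008.
- collar (a joint): Turn of the collar about winder +y, rad: 0 at home, growing as the pin goes over the top to +x. The parking notch, 0.13 rad wide, is somewhere from 0.93 to 1.57, different each time, unseen. Held fully back the collar passes over it, up to 1.75; turned while riding on the track (from about 0.25) it drops in and stops: a push of 6 to 10 N shows it. Turning friction under 0.06 Nm. Over 50 N is forcing it.
- reel: Ribbon reel with cardboard cheeks, 60 mm diameter, 20 wide, about 60 g; origin at its centre, y its axis. It stands on edge on the chute, held by the quill's steel nose in its bore; once free it rolls by itself to the end wall, its centre then at about winder x=101, z=85 mm.
- marker: Black marker pen, 135 mm long, 14 thick, lying on the table on the winder's -x side; origin under its middle, x along it. Leave it alone.
- thread: Standing spool of pale thread, 28 mm diameter, 46 high, on the winder's +x side near the collar; origin under its foot. Leave it alone.
- jar: Clear round jar with an orange cap, 36 mm diameter, 70 high, beyond the winder's rear post (+y); origin under its foot. Leave it alone.
Things that resemble listed ones, but are neither listed nor needed, are in the scene too. Of the things like the reel, leave any that is pink; of the rest the smaller one is meant.

How it is judged:
On the way, in this order (a step that is already met when the one before it is completed fails the run):
1. the collar is drawn back clear of its home slot, not yet turned (value of joint quill above 0.015 m and value of joint collar below 0.5 rad), for 0.05 s.
2. the collar is turned over while drawn back (value of joint quill above 0.0145 m and value of joint collar above 0.7 rad), for 0.05 s.
At the end, for the whole second after the job is handed in: The collar sits in its parking notch (turned more than 0.85 rad, quill drawn back 9.5 to 14.2 mm and still), and the reel rests in the chute against the end wall (centre 85 to 108 mm along the winder's x, 70 to 100 mm high, slower than 0.03 m/s) (value of joint quill between 0.0095 and 0.0142 m and velocity of joint quill below 0.01 m/s and value of joint collar above 0.85 rad and x of reel in the frame of winder between 0.085 and 0.108 m and z of reel in the frame of winder between 0.07 and 0.1 m and linear speed of reel below 0.03 m/s); the robot touches nothing.
It fails at once if the marker is moved more than 25 mm (distance of marker from where it was at the start of the episode above 0.025 m).
It fails at once if the thread spool is moved more than 25 mm (distance of thread from where it was at the start of the episode above 0.025 m).
It fails at once if the jar is moved more than 25 mm (distance of jar from where it was at the start of the episode above 0.025 m).
It fails at once if the winder is forced: the fingers press on it with more than 50 N (contact force between the fingers and winder above 50 N).
It also fails if it takes over 51 s, if anything falls off the work surface, if the arm or the gripper's body presses on something with over 40 N, if the wrist force passes 120 N, or if a joint passes its speed limit or range.

## Working session

There is one attempt and no reset: what is moved stays moved. The work goes in short steps, Python scripts to look and compute and a tool call to move; the robot and the scene stay as the last step left them, time stands still between calls to the robot, and variables do not carry over. Pictures are saved under pics/ and viewed, and the job is handed in when it is done.

Besides the shell and the picture viewer there is one more tool, called after "Emit:" by a JSON object that holds its "fn" and its "kwargs", one argument or row to a line. step_arm: Moves the arm, as the interface text tells. Its arguments: {"type":"object","properties":{"deltas":{"type":"array"}},"required":["deltas"]}

```bash
mkdir -p pics; python3 - <<'E'
from rig import sensors, vision, env
import cv2
o=sensors.get_obs();print(o)
for n in("scene","top","wrist"):
    print(n,vision.camera_info(n)); cv2.imwrite(f"pics/{n}0.png",vision.snapshot(n))
print(env.hold_point_z)
E
```

```text
{'time': 0.0, 'joint_positions': array([-1.38367396e+00,  9.18813004e-02,  1.23188311e+00,  2.77265891e-05,
        1.81979976e+00, -5.66854166e-02]), 'qd': array([-3.22264542e-05, -1.57275636e-03,  7.24823886e-04, -9.36503520e-04,
       -1.87434100e-03,  2.82770617e-05]), 'effort': array([ 9.92719215e-04, -4.58729589e+01, -4.18019736e+01,  2.66567952e-06,
        1.14909650e-02, -7.56567459e-06]), 'tcp_pos': array([ 0.14480325, -0.58197623,  0.230139  ]), 'ee_rot': array([[ 2.41405808e-01, -3.40362985e-04,  9.70424196e-01],
       [-9.70422262e-01,  1.94209826e-03,  2.41406008e-01],
       [-1.96682481e-03, -9.99998056e-01,  1.38537982e-04]]), 'contact_force': array([0.18269324, 0.11755124, 0.15769613]), 'moment': array([-0.0011459 , -0.00825929,  0.01734012]), 'width': 0.08553730041471376}
scene {'vfov': 56.76970005803633, 'cx': 279.1686855641244, 'cy': 198.59958353011857, 'extrinsics': array([[ 0.63064616, -0.39968193,  0.66523663,  0.99446993],
       [ 0.77603885,  0.31703252, -0.54521014, -0.35392228],
       [ 0.00700899,  0.86008415,  0.51010404,  0.45038812],
       [ 0.        ,  0.        ,  0.        ,  1.        ]])}
top {'vfov': 49.798659478029116, 'cx': 281.71517553331483, 'cy': 209.59806766996505, 'extrinsics': array([[ 0.01209444,  0.98746904, -0.15734869,  0.41870231],
       [-0.99975727,  0.00904364, -0.02009032,  0.00239728],
       [-0.01841556,  0.15755348,  0.98733873,  0.99114387],
       [ 0.        ,  0.        ,  0.        ,  1.        ]])}
wrist {'vfov': 68.40276587656817, 'cx': 280.9430117418144, 'cy': 204.48257390901836, 'extrinsics': array([[ 2.40017297e-01,  9.33278868e-01,  2.67174572e-01,
         2.12262780e-01],
       [-9.70768158e-01,  2.31014026e-01,  6.51283551e-02,
        -5.64811018e-01],
       [-9.38155851e-04, -2.74996498e-01,  9.61444770e-01,
         3.72440688e-01],
       [ 0.00000000e+00,  0.00000000e+00,  0.00000000e+00,
         1.00000000e+00]])}
0.0187
```

View pics/scene0.png

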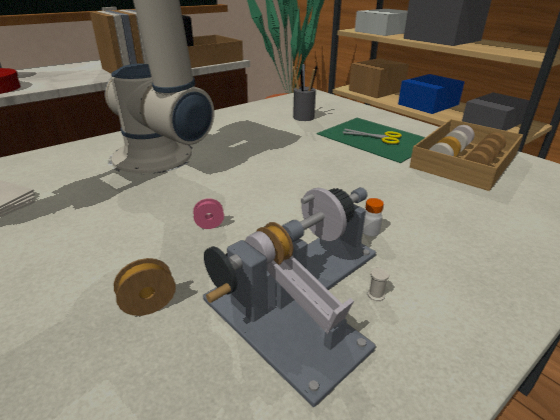

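View pics/top0.png

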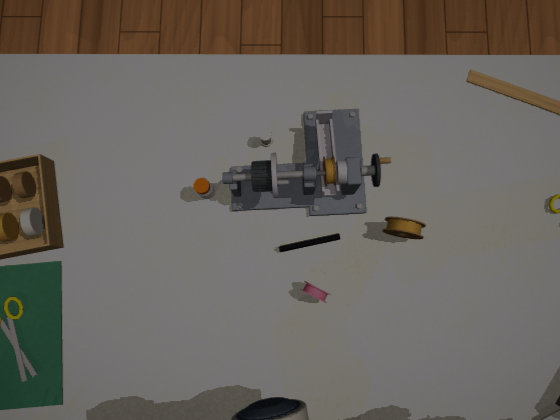

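View pics/wrist0.png

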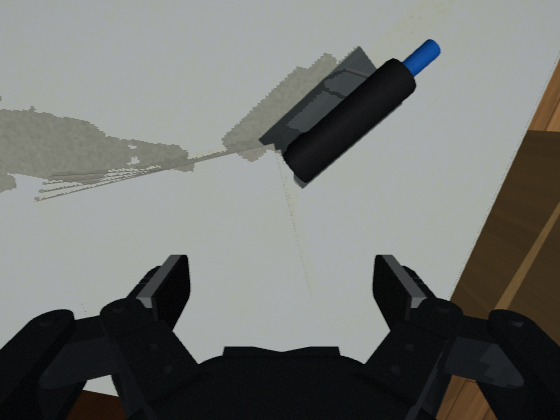

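```bash
python3 - <<'E'
import cv2
a=cv2.imread('pics/top0.png')[95:225,190:400];cv2.imwrite('pics/topz.png',cv2.resize(a,None,fx=3.8,fy=3.8,interpolation=cv2.INTER_CUBIC))
a=cv2.imread('pics/scene0.png')[170:400,190:400];cv2.imwrite('pics/scz.png',cv2.resize(a,None,fx=2.6,fy=2.6,interpolation=cv2.INTER_CUBIC))
E
```

```text
(no output)
```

View pics/topz.png

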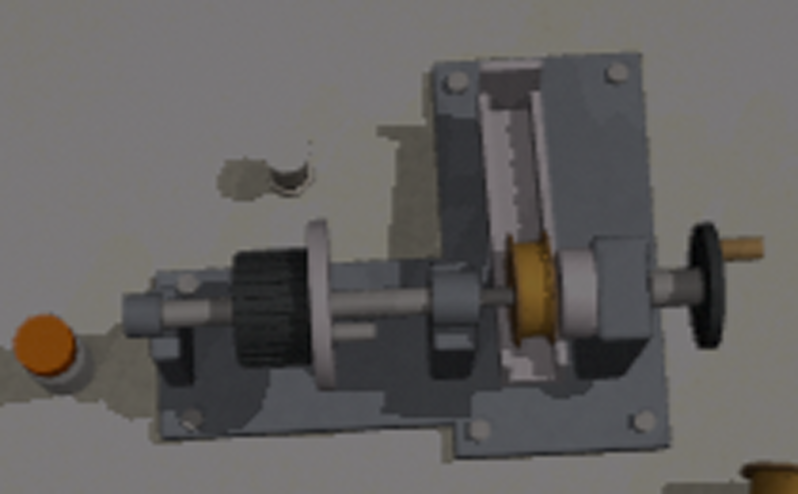

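View pics/scz.png

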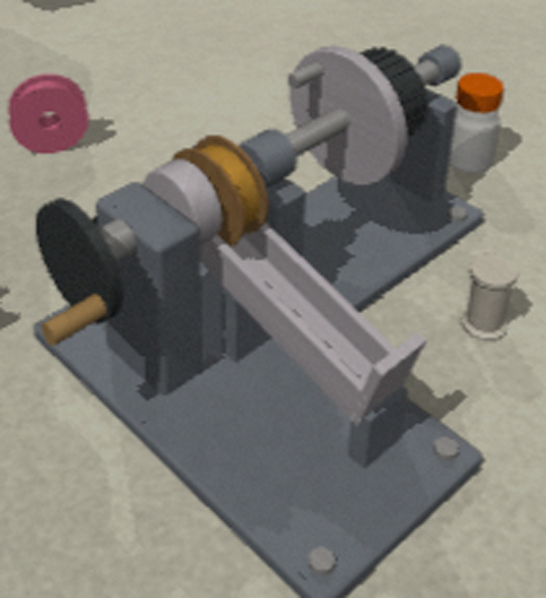

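```bash
cat > h.py <<'E'
import numpy as np, cv2
from rig import sensors, vision, env
def proj(ci,P):
    E=np.array(ci['extrinsics']);f=210/np.tan(np.radians(ci['vfov']/2))
    p=(np.atleast_2d(P)-E[:3,3])@E[:3,:3]
    return np.c_[ci['cx']+f*p[:,0]/-p[:,2], ci['cy']-f*p[:,1]/-p[:,2]]
def W(q,P):
    x,y,t=q; P=np.atleast_2d(P)/1000.
    c,s=np.cos(t),np.sin(t)
    return np.c_[x+c*P[:,0]-s*P[:,1], y+s*P[:,0]+c*P[:,1], P[:,2]]
def ray(ci,uv,z):
    E=np.array(ci['extrinsics']);f=210/np.tan(np.radians(ci['vfov']/2))
    d=E[:3,:3]@np.array([(uv[0]-ci['cx'])/f,-(uv[1]-ci['cy'])/f,-1])
    return E[:3,3]+d*(z-E[2,3])/d[2]
E
cat > fit.py <<'E'
from h import *
from scipy.optimize import least_squares
T=vision.camera_info('top');S=vision.camera_info('scene')
pin=[-20.9,83,136.8]
tp=[(pin,(376,331)),((0,105,117.5),(331,302)),((0,40,125),(455,290)),((0,0,140),(531,288))]
sp=[(pin,(294,79)),((0,105,110),(347,119))]
tm=np.array([(u/3.8+190,v/3.8+95) for _,(u,v) in tp]);sm=np.array([(u/2.6+190,v/2.6+170) for _,(u,v) in sp])
f=lambda q:np.r_[(proj(T,W(q,[p for p,_ in tp]))-tm).ravel(),(proj(S,W(q,[p for p,_ in sp]))-sm).ravel()]
r=least_squares(f,[.6,-.1,0]);print(r.x,f(r.x).round(1))
np.save('q.npy',r.x)
a=np.linspace(0,2*np.pi,60)
def ov(n,ci,x0,x1,y0,y1,k):
    im=cv2.resize(cv2.imread(f'pics/{n}0.png')[y0:y1,x0:x1],None,fx=k,fy=k,interpolation=cv2.INTER_CUBIC)
    def dr(P,c): 
        uv=proj(ci,W(r.x,P)); cv2.polylines(im,[((uv-[x0,y0]+.5)*k).astype(int)],False,c,1)
    for y in(105,115):dr(np.c_[45*np.sin(a),0*a+y,110+45*np.cos(a)],(0,255,0))
    for y in(-10,10):dr(np.c_[30*np.sin(a),0*a+y,110+30*np.cos(a)],(0,255,255))
    for y in(83,105):dr(np.c_[-20.9+5*np.sin(a),0*a+y,136.8+5*np.cos(a)],(255,0,255))
    dr([(-24,28,125),(24,28,125),(24,52,125),(-24,52,125),(-24,28,125)],(0,0,255))
    dr([(0,-125,110),(0,214,110)],(255,0,0))
    dr([(124,-12,70),(124,12,70)],(255,255,0))
    cv2.imwrite(f'pics/{n}ov.png',im)
ov('top',T,190,400,95,225,3.8); ov('scene',S,190,400,170,400,2.6)
for n,uv,z in(('jar',(45,345),.07),('threadtop',(290,178),.046),('threadtopB',(300,150),.046)):
    p=ray(T,(uv[0]/3.8+190,uv[1]/3.8+95),z);print(n,p)
E
python3 fit.py
```

```text
[ 0.63214851 -0.07384413  0.00222427] [-1.4 -1.2 -0.5 -1.8 -0.1  0.6  1.  -0.6  0.  -0.9 -2.1 -1.1]
jar [0.61427761 0.18842942 0.07      ]
threadtop [0.71783784 0.05683636 0.046     ]
threadtopB [0.7344956  0.05139927 0.046     ]
```

View pics/topov.png

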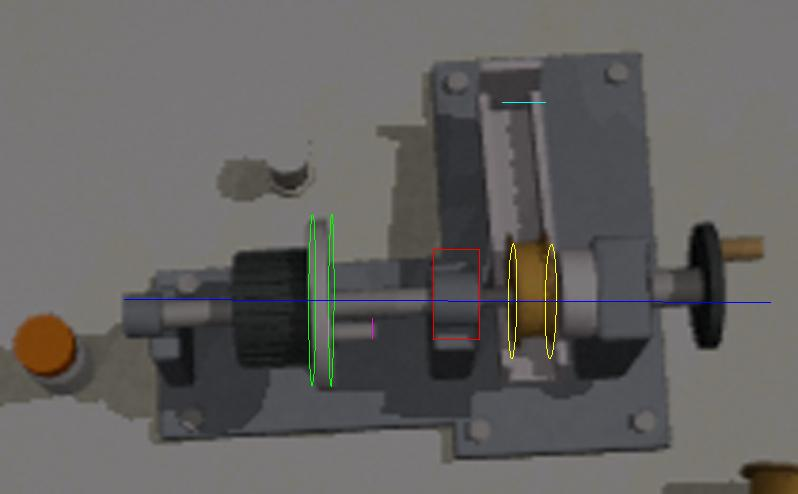

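View pics/sceneov.png

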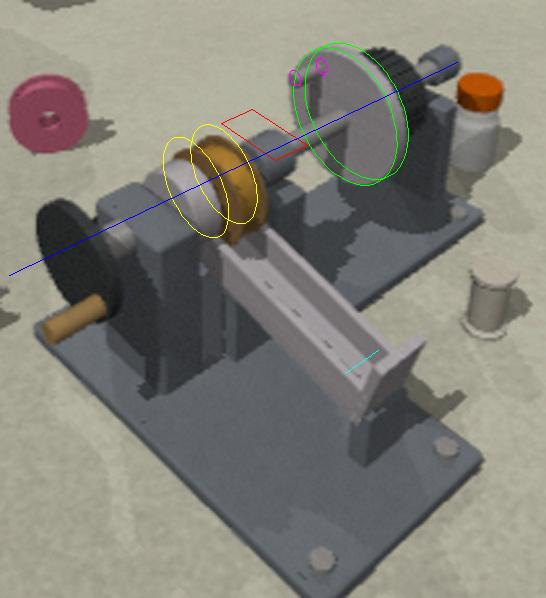

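```bash
python3 - <<'E'
s=open('fit.py').read()
i=s.index('tp=[');j=s.index('tm=')
s=s[:i]+'''tp=[(pin,(376,331)),((45,105,110),(325,221)),((-45,105,110),(334,386)),((0,40,110),(455,298)),((0,60,110),(415,300)),((0,130,110),(240,309)),((0,170,110),(190,312)),((0,0,110),(533,292)),((30,-10,110),(553,242))]
sp=[(pin,(294,79)),((0,105,155),(333,47)),((0,105,65),(372,184)),((0,0,140),(225,140)),((0,-10,110),(203,200))]
'''+s[j:]
s=s.replace("a=np.lin","f(r.x);a=np.lin")
open('fit.py','w').write(s)
E
python3 fit.py
```

```text
[ 0.63783002 -0.07077927  0.0650126 ] [ -2.2  -1.5  -1.3  -0.9  -1.4  -0.5  -1.9  -1.2  -1.4  -1.2   9.7  -1.6
   2.9  -1.3  -2.4  -0.8  -3.7  -2.4   1.   -1.1   6.    1.4 -12.6  -4.4
  -2.6  -0.8   0.7  -3.9]
jar [0.61427761 0.18842942 0.07      ]
threadtop [0.71783784 0.05683636 0.046     ]
threadtopB [0.7344956  0.05139927 0.046     ]
```

View pics/topov.png

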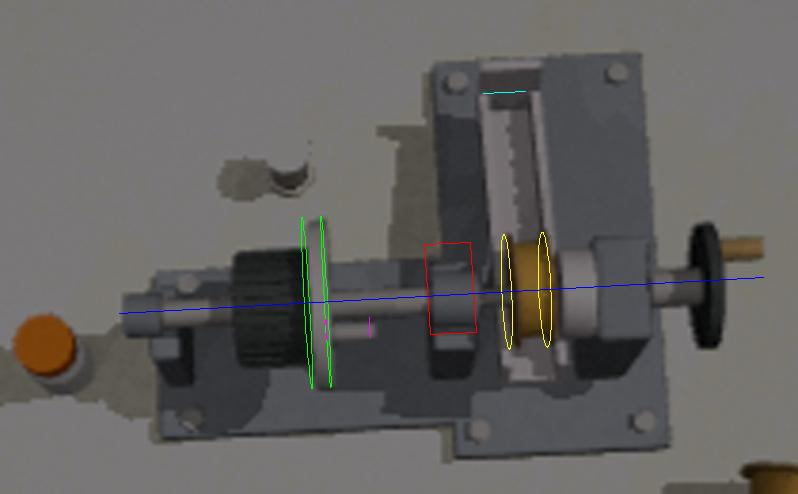

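View pics/sceneov.png

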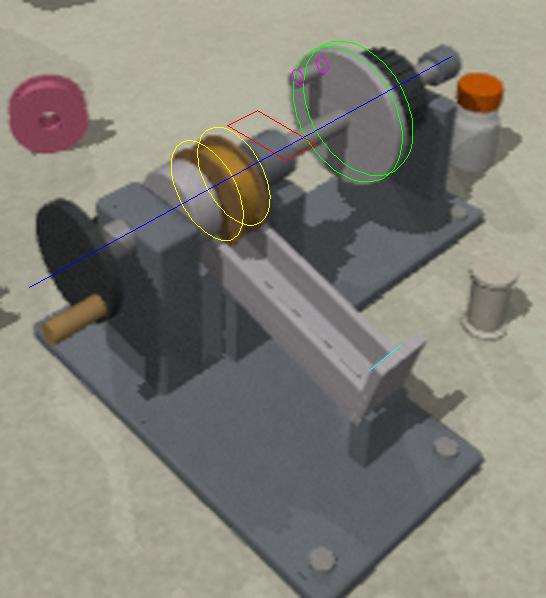

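```bash
python3 - <<'E'
s=open('fit.py').read()
s=s.replace("r=least","w=np.ones((9,2));w[[3,4,5,6],0]=0;g=f;f=lambda q:g(q)*np.r_[w.ravel(),np.ones(6)]\nr=least")
s=s.replace(",((0,0,140),(225,140)),((0,-10,110),(203,200))]","]")
open('fit.py','w').write(s)
E
python3 fit.py
```

```text
[ 0.63548049 -0.0730476   0.04195603] [ -1.3  -1.2   0.2  -0.9  -0.9  -0.5  -0.   -0.5  -0.   -0.7   0.   -1.9
   0.   -2.   -1.3   0.4  -2.3  -1.2  -0.   -0.9   5.    1.8 -13.5  -3.9]
jar [0.61427761 0.18842942 0.07      ]
threadtop [0.71783784 0.05683636 0.046     ]
threadtopB [0.7344956  0.05139927 0.046     ]
```

View pics/topov.png

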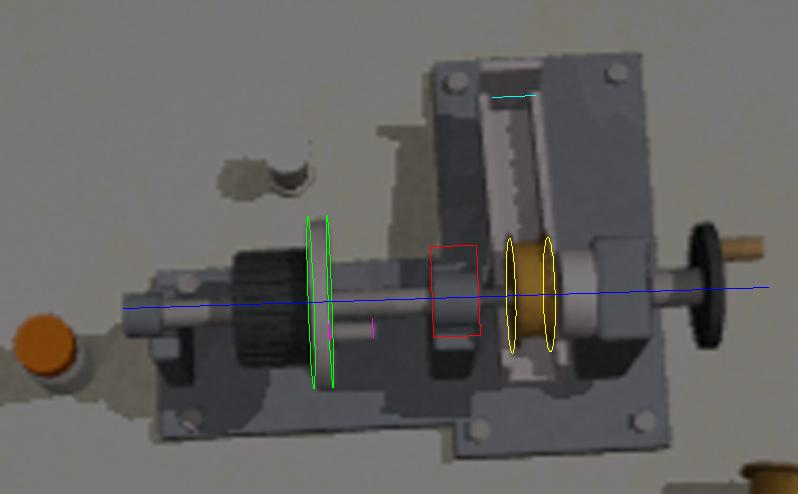

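View pics/sceneov.png

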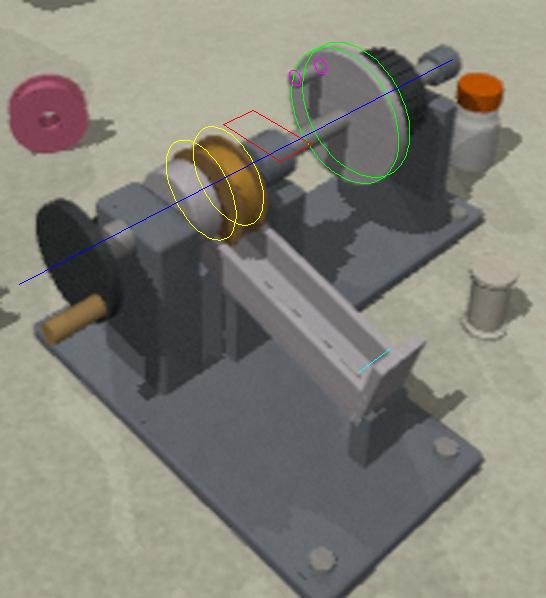

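```bash
sed -i 's/,((0,105,155),(333,47)),((0,105,65),(372,184))\]/,((0,105,110),(347,117))]/; s/np.ones(6)/np.ones(4)/' fit.py; sed -i 's/((0,170,110),(190,312))/((0,170,110),(190,312))/' fit.py
python3 fit.py
```

```text
[ 0.63514304 -0.07405775  0.04959843] [-0.7 -0.7  0.6 -0.4 -0.2  0.1 -0.  -0.2  0.  -0.3  0.  -1.3  0.  -1.2
 -0.8  0.6 -1.9 -1.1 -1.  -0.9 -3.1 -0.8]
jar [0.61427761 0.18842942 0.07      ]
threadtop [0.71783784 0.05683636 0.046     ]
threadtopB [0.7344956  0.05139927 0.046     ]
```

View pics/topov.png

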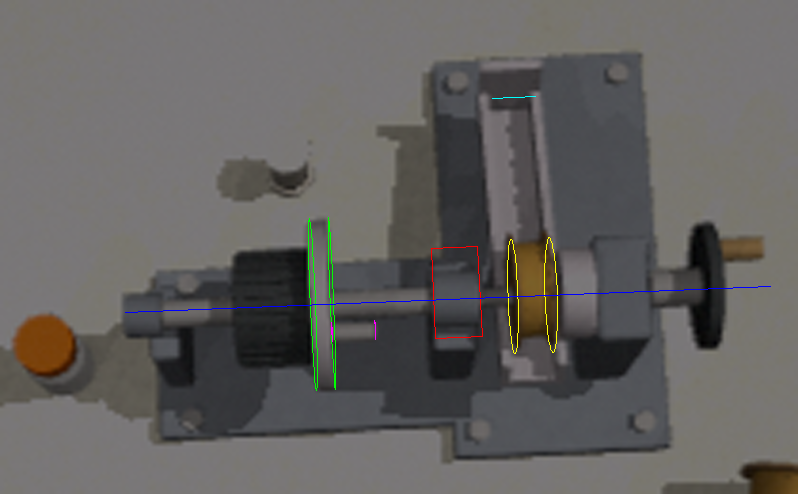

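View pics/sceneov.png

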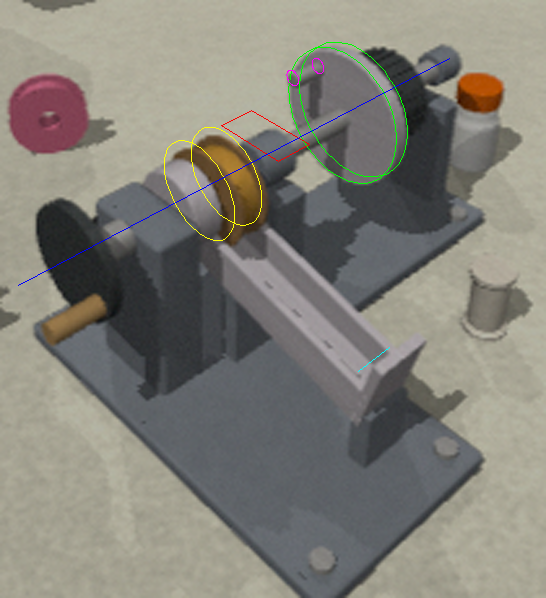

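Emit:
{"fn": "step_arm", "kwargs": {
  "deltas": [
    {"tx": 3.3, "ty": 4.4, "tz": 0, "az": -0.1, "grip": -1},
    {"tx": 6.6, "ty": 8.8, "az": -0.194, "grip": -1},
    {"tx": 9.9, "ty": 13.2, "az": -0.194, "grip": -1},
    {"tx": 13.2, "ty": 17.6, "az": -0.194, "grip": -1},
    {"tx": 16.5, "ty": 22, "az": -0.194, "grip": -1}
  ]
}}

```text
validation failed for argument at $.de...
```

Emit:
{"fn": "step_arm", "kwargs": {
  "deltas": [
    {"tx": 3.3, "ty": 4.4, "grip": -1},
    {"tx": 6.6, "ty": 8.8, "grip": -1},
    {"tx": 9.9, "ty": 13.2, "grip": -1},
    {"tx": 13.2, "ty": 17.6, "grip": -1},
    {"tx": 16.5, "ty": 22, "grip": -1}
  ]
}}

```text
validation failed for argument at $.de...
```

Emit:
{"fn": "step_arm", "kwargs": {
  "deltas": [
    {"tx": 3.8, "ty": 5, "grip": -1},
    {"tx": 7.5, "ty": 10, "grip": -1},
    {"tx": 11.3, "ty": 15, "grip": -1},
    {"tx": 11.3, "ty": 15, "grip": -1}
  ]
}}

```text
validation failed for argument at $.de...
```

Emit:
{"fn": "step_arm", "kwargs": {
  "deltas": [
    {"tx": 3.3, "ty": 4.4, "tz": 0, "ax": 0, "ay": 0, "az": -0.1, "grip": -1},
    {"tx": 6.6, "ty": 8.8, "tz": 0, "ax": 0, "ay": 0, "az": -0.194, "grip": -1},
    {"tx": 9.9, "ty": 13.2, "tz": 0, "ax": 0, "ay": 0, "az": -0.194, "grip": -1},
    {"tx": 13.2, "ty": 17.6, "tz": 0, "ax": 0, "ay": 0, "az": -0.194, "grip": -1},
    {"tx": 16.5, "ty": 22, "tz": 0, "ax": 0, "ay": 0, "az": -0.194, "grip": -1}
  ]
}}

```text
time: 0.78
tcp_pos: [0.3105, -0.3607, 0.231]
ee_rot: [[0.049, 0.0, 0.999], [-0.999, 0.0, 0.049], [-0.0, -1.0, 0.0]]
contact_force: [0.5, -0.7, -0.6]
width: 0.0001
```

Emit:
{"fn": "step_arm", "kwargs": {
  "deltas": [
    {"tx": 3.3, "ty": 4.4, "tz": 0, "ax": 0, "ay": 0, "az": 0, "grip": -1},
    {"tx": 6.6, "ty": 8.8, "tz": 0, "ax": 0, "ay": 0, "az": 0, "grip": -1},
    {"tx": 9.9, "ty": 13.2, "tz": 0, "ax": 0, "ay": 0, "az": 0, "grip": -1},
    {"tx": 13.2, "ty": 17.6, "tz": 0, "ax": 0, "ay": 0, "az": 0, "grip": -1},
    {"tx": 16.5, "ty": 22, "tz": 0, "ax": 0, "ay": 0, "az": 0, "grip": -1}
  ]
}}

```text
time: 1.4
tcp_pos: [0.4756, -0.1406, 0.2311]
ee_rot: [[0.05, -0.0, 0.999], [-0.999, -0.0, 0.05], [0.0, -1.0, -0.0]]
contact_force: [-0.6, -0.4, -1.1]
width: -0.0001
```

Emit:
{"fn": "step_arm", "kwargs": {
  "deltas": [
    {"tx": 3.7, "ty": 5, "tz": 0, "ax": 0, "ay": 0, "az": 0, "grip": -1},
    {"tx": 7.4, "ty": 10, "tz": 0, "ax": 0, "ay": 0, "az": 0, "grip": -1},
    {"tx": 11.2, "ty": 14.8, "tz": 0, "ax": 0, "ay": 0, "az": 0, "grip": -1},
    {"tx": 11.2, "ty": 14.8, "tz": 0, "ax": 0, "ay": 0, "az": 0, "grip": -1}
  ]
}}

```text
time: 1.9
tcp_pos: [0.5879, 0.0093, 0.2288]
ee_rot: [[0.055, -0.004, 0.998], [-0.998, 0.001, 0.055], [-0.001, -1.0, -0.003]]
contact_force: [-0.3, -1.1, -0.8]
width: 0.0001
```

```bash
python3 - <<'E'
from h import *
import cv2
o=sensors.get_obs();print(o['time'],o['tcp_pos'],o['contact_force'])
np.save('wci.npy',vision.camera_info('wrist'),allow_pickle=True)
for n in("top","wrist","scene"):
    cv2.imwrite(f"pics/{n}1.png",vision.snapshot(n))
E
```

```text
1.9 [0.58793621 0.00933386 0.22879176] [-0.29868479 -1.10932558 -0.81344476]
```

View pics/wrist1.png

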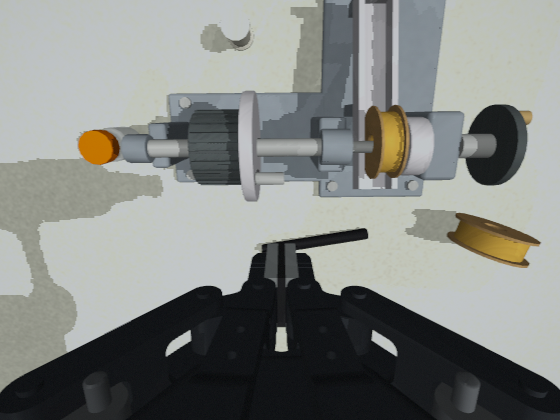

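View pics/scene1.png

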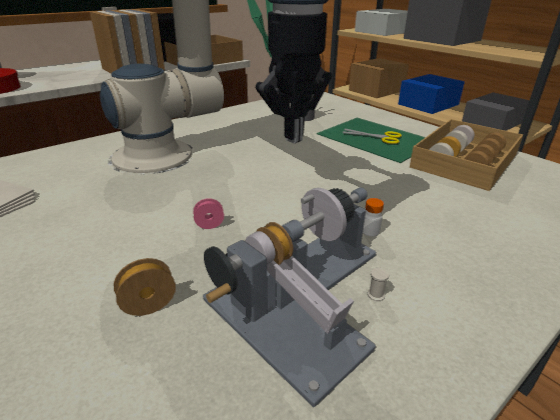

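```bash
python3 - <<'E'
from h import *
q=np.load('q.npy');print(q)
ci=np.load('wci.npy',allow_pickle=True).item()
im=cv2.imread('pics/wrist1.png')
def dr(P,c):
    cv2.polylines(im,[np.round(proj(ci,W(q,P))).astype(int)],False,c,1)
a=np.linspace(0,6.3,60)
for y in(105,115):dr(np.c_[45*np.sin(a),0*a+y,110+45*np.cos(a)],(0,255,0))
for y in(-10,10):dr(np.c_[30*np.sin(a),0*a+y,110+30*np.cos(a)],(0,0,255))
for y in(83,105):dr(np.c_[-20.9+5*np.sin(a),0*a+y,136.8+5*np.cos(a)],(255,0,255))
dr([(0,-125,110),(0,214,110)],(255,0,0))
dr([(-24,28,125),(24,28,125),(24,52,125),(-24,52,125),(-24,28,125)],(0,0,255))
cv2.imwrite('pics/w1ov.png',cv2.resize(im[60:300,70:470],None,fx=2,fy=2,interpolation=cv2.INTER_CUBIC))
for n,uv,z in(('pinend',(284,178),.1368),('rod',(290,147),.11),('rod2',(170,148),.11)):
    p=ray(ci,uv,z);print(n,p)
    c,s=np.cos(q[2]),np.sin(q[2]);d=p[:2]-q[:2];print(np.array([[c,s],[-s,c]])@d)
E
```

```text
[ 0.63514304 -0.07405775  0.04959843]
pinend [0.61145109 0.00887683 0.1368    ]
[-0.01955108  0.08400719]
rod [0.63262084 0.00482118 0.11      ]
[0.00139157 0.07890698]
rod2 [0.62642826 0.1047824  0.11      ]
[1.62492504e-04 1.79052289e-01]
```

View pics/w1ov.png

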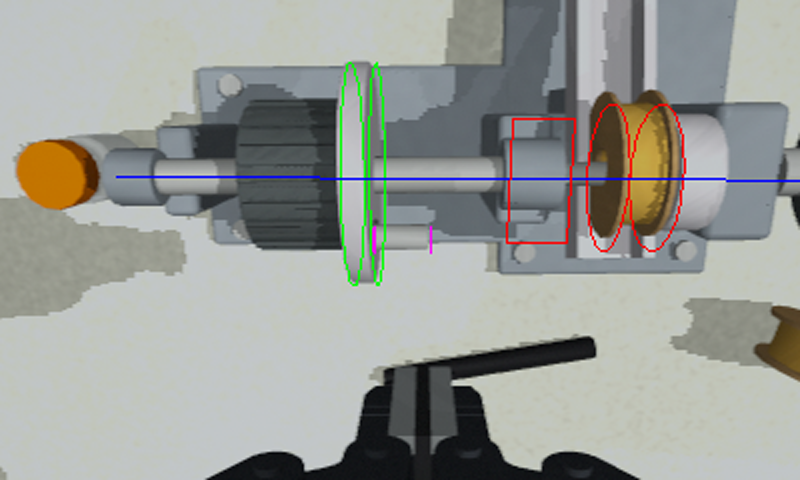

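Emit:
{"fn": "step_arm", "kwargs": {
  "deltas": [
    {"tx": 0, "ty": 0, "tz": -4, "ax": 0, "ay": 0, "az": 0, "grip": -1},
    {"tx": 0, "ty": 0, "tz": -8, "ax": 0, "ay": 0, "az": 0, "grip": -1},
    {"tx": 0, "ty": 0, "tz": -10.5, "ax": 0, "ay": 0, "az": 0, "grip": -1},
    {"tx": 0, "ty": 0, "tz": -10.5, "ax": 0, "ay": 0, "az": 0, "grip": -1},
    {"tx": 0, "ty": 0, "tz": -10.5, "ax": 0, "ay": 0, "az": 0, "grip": -1}
  ]
}}

```text
time: 2.68
tcp_pos: [0.5872, 0.0048, 0.1283]
ee_rot: [[0.048, 0.003, 0.999], [-0.999, -0.0, 0.048], [0.0, -1.0, 0.003]]
contact_force: [0.1, 0.3, 0.4]
width: -0.0001
```

```bash
python3 - <<'E'
from h import *
o=sensors.get_obs();print(o['time'],o['tcp_pos'],o['contact_force'])
a=vision.snapshot('scene');b=vision.snapshot('wrist')
cv2.imwrite('pics/s2.png',np.hstack([cv2.resize(a[130:330,190:430],None,fx=1.66,fy=1.66),cv2.resize(b[60:360,100:460],(400,332))]))
E
```

```text
2.675 [0.58719253 0.00477689 0.128325  ] [0.06982211 0.2656538  0.44500628]
```

View pics/s2.png

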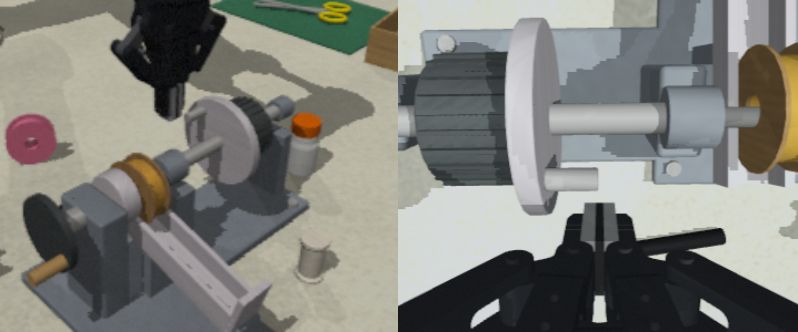

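Emit:
{"fn": "step_arm", "kwargs": {
  "deltas": [
    {"tx": 0, "ty": 0.5, "tz": -0.4, "ax": 0, "ay": 0, "az": 0, "grip": -1},
    {"tx": 0, "ty": 0.9, "tz": -0.4, "ax": 0, "ay": 0, "az": 0, "grip": -1},
    {"tx": 0, "ty": 0.9, "tz": -0.4, "ax": 0, "ay": 0, "az": 0, "grip": -1}
  ]
}}

```text
time: 3.15
tcp_pos: [0.5869, 0.0146, 0.1224]
ee_rot: [[0.05, 0.0, 0.999], [-0.999, -0.001, 0.05], [0.001, -1.0, 0.0]]
contact_force: [0.1, -2.2, -0.4]
width: -0.0003
```

Emit:
{"fn": "step_arm", "kwargs": {
  "deltas": [
    {"tx": 0, "ty": 0.3, "tz": 0, "ax": 0, "ay": 0, "az": 0, "grip": -1},
    {"tx": 0, "ty": 0.6, "tz": 0, "ax": 0, "ay": 0, "az": 0, "grip": -1},
    {"tx": 0, "ty": 0.6, "tz": 0, "ax": 0, "ay": 0, "az": 0, "grip": -1}
  ]
}}

```text
time: 3.52
tcp_pos: [0.5868, 0.0194, 0.1224]
ee_rot: [[0.049, -0.0, 0.999], [-0.999, -0.003, 0.049], [0.003, -1.0, -0.0]]
contact_force: [-0.2, -6.6, 0.4]
width: -0.0002
```

Emit:
{"fn": "step_arm", "kwargs": {
  "deltas": [
    {"tx": 0, "ty": 0.5, "tz": 0.1, "ax": 0, "ay": 0, "az": 0, "grip": -1},
    {"tx": -0.1, "ty": 1.0, "tz": 0.1, "ax": 0, "ay": 0, "az": 0, "grip": -1},
    {"tx": -0.1, "ty": 1.4, "tz": 0.1, "ax": 0, "ay": 0, "az": 0, "grip": -1},
    {"tx": -0.1, "ty": 1.4, "tz": 0.1, "ax": 0, "ay": 0, "az": 0, "grip": -1}
  ]
}}

```text
time: 4.03
tcp_pos: [0.5861, 0.0326, 0.1232]
ee_rot: [[0.048, 0.0, 0.999], [-0.999, -0.004, 0.048], [0.004, -1.0, 0.0]]
contact_force: [1.7, -10.1, -0.2]
width: -0.0001
```

Emit:
{"fn": "step_arm", "kwargs": {
  "deltas": [
    {"tx": 0, "ty": 0.2, "tz": 0, "ax": 0, "ay": 0, "az": 0, "grip": -1},
    {"tx": 0, "ty": 0.2, "tz": 0, "ax": 0, "ay": 0, "az": 0, "grip": -1}
  ]
}}

```text
time: 4.28
tcp_pos: [0.5861, 0.0343, 0.1232]
ee_rot: [[0.048, 0.0, 0.999], [-0.999, -0.004, 0.048], [0.004, -1.0, 0.0]]
contact_force: [0.9, -9.6, 0.1]
width: -0.0002
```

```bash
python3 - <<'E'
from h import *
o=sensors.get_obs();print(o['time'],o['tcp_pos'],o['contact_force'],o['moment'])
a=vision.snapshot('scene');b=vision.snapshot('wrist')
cv2.imwrite('pics/s3.png',np.hstack([cv2.resize(a[130:330,190:430],None,fx=1.66,fy=1.66),cv2.resize(b[60:360,100:460],(400,332))]))
E
```

```text
4.275 [0.58605468 0.03432475 0.12317673] [ 0.88764749 -9.5588934   0.11849791] [-1.59509239 -0.21459257 -0.02935956]
```

View pics/s3.png

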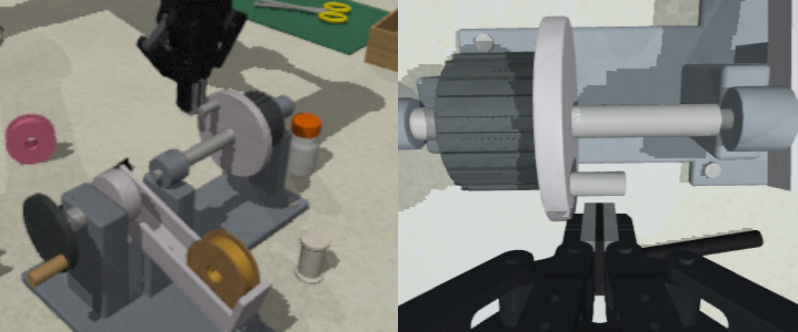

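Emit:
{"fn": "step_arm", "kwargs": {
  "deltas": [
    {"tx": 0, "ty": 0.2, "tz": 0, "ax": 0, "ay": 0, "az": 0, "grip": -1},
    {"tx": 0, "ty": 0.2, "tz": 0, "ax": 0, "ay": 0, "az": 0, "grip": -1}
  ]
}}

```text
time: 4.62
tcp_pos: [0.586, 0.0362, 0.1232]
ee_rot: [[0.048, 0.0, 0.999], [-0.999, -0.005, 0.048], [0.005, -1.0, -0.0]]
contact_force: [0.6, -10.9, -1.9]
width: -0.0
```

Emit:
{"fn": "step_arm", "kwargs": {
  "deltas": [
    {"tx": 0, "ty": 0.1, "tz": 0, "ax": 0, "ay": 0, "az": 0, "grip": -1},
    {"tx": 0, "ty": 0.2, "tz": 0, "ax": 0, "ay": 0, "az": 0, "grip": -1},
    {"tx": 0, "ty": 0.2, "tz": 0, "ax": 0, "ay": 0, "az": 0, "grip": -1}
  ]
}}

```text
time: 5.0
tcp_pos: [0.586, 0.037, 0.1232]
ee_rot: [[0.047, -0.0, 0.999], [-0.999, -0.006, 0.047], [0.006, -1.0, -0.0]]
contact_force: [0.6, -13.6, -1.0]
width: -0.0002
```

Emit:
{"fn": "step_arm", "kwargs": {
  "deltas": [
    {"tx": 0.4, "ty": -0.1, "tz": 0, "ax": 0, "ay": 0, "az": 0, "grip": -1},
    {"tx": 0.8, "ty": -0.1, "tz": 0, "ax": 0, "ay": 0, "az": 0, "grip": -1},
    {"tx": 1.1, "ty": -0.1, "tz": 0, "ax": 0, "ay": 0, "az": 0, "grip": -1},
    {"tx": 1.1, "ty": -0.1, "tz": 0, "ax": 0, "ay": 0, "az": 0, "grip": -1}
  ]
}}

```text
time: 5.5
tcp_pos: [0.5962, 0.0357, 0.1244]
ee_rot: [[0.046, -0.002, 0.999], [-0.999, -0.007, 0.046], [0.007, -1.0, -0.002]]
contact_force: [-5.7, -14.4, 6.6]
width: -0.0
```

Emit:
{"fn": "step_arm", "kwargs": {
  "deltas": [
    {"tx": 0.3, "ty": 0, "tz": 0, "ax": 0, "ay": 0, "az": 0, "grip": -1},
    {"tx": 0.5, "ty": 0, "tz": 0, "ax": 0, "ay": 0, "az": 0, "grip": -1},
    {"tx": 0.5, "ty": 0, "tz": 0, "ax": 0, "ay": 0, "az": 0, "grip": -1}
  ]
}}

```text
time: 5.88
tcp_pos: [0.601, 0.0359, 0.1263]
ee_rot: [[0.047, -0.001, 0.999], [-0.999, -0.006, 0.047], [0.006, -1.0, -0.001]]
contact_force: [-10.2, -13.7, 12.5]
width: -0.0003
```

```bash
python3 - <<'E'
from h import *
o=sensors.get_obs();print(o['time'],o['tcp_pos'],o['contact_force'],o['moment'])
a=vision.snapshot('scene');b=vision.snapshot('wrist')
cv2.imwrite('pics/s4.png',np.hstack([cv2.resize(a[130:330,190:430],None,fx=1.66,fy=1.66),cv2.resize(b[60:360,100:460],(400,332))]))
E
```

```text
5.875 [0.60103192 0.0358848  0.12632313] [-10.17524577 -13.67957046  12.45735939] [-2.13827261  1.57297552 -0.04592503]
```

View pics/s4.png

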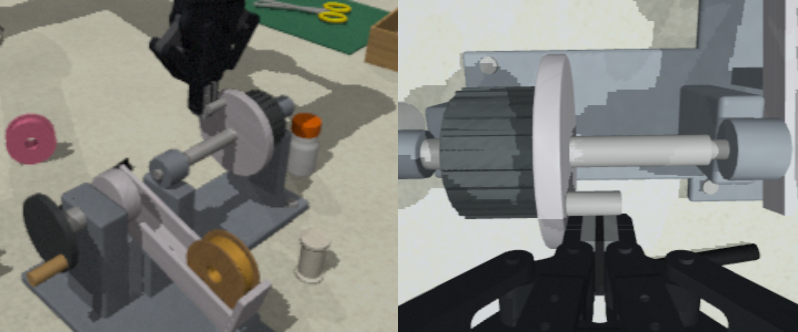

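Emit:
{"fn": "step_arm", "kwargs": {
  "deltas": [
    {"tx": 0.1, "ty": 0, "tz": 0.4, "ax": 0, "ay": 0, "az": 0, "grip": -1},
    {"tx": 0.3, "ty": 0.0, "tz": 0.5, "ax": 0, "ay": 0, "az": 0, "grip": -1},
    {"tx": 0.6, "ty": 0, "tz": 0.6, "ax": 0, "ay": 0, "az": 0, "grip": -1},
    {"tx": 0.6, "ty": 0, "tz": 0.6, "ax": 0, "ay": 0, "az": 0, "grip": -1}
  ]
}}

```text
time: 6.48
tcp_pos: [0.6076, 0.0362, 0.1303]
ee_rot: [[0.047, -0.001, 0.999], [-0.999, -0.006, 0.047], [0.006, -1.0, -0.001]]
contact_force: [-4.1, -12.5, 4.7]
width: 0.0001
```

Emit:
{"fn": "step_arm", "kwargs": {
  "deltas": [
    {"tx": 0, "ty": -0.3, "tz": 0, "ax": 0, "ay": 0, "az": 0, "grip": -1},
    {"tx": 0, "ty": -0.6, "tz": 0, "ax": 0, "ay": 0, "az": 0, "grip": -1},
    {"tx": 0, "ty": -0.9, "tz": 0, "ax": 0, "ay": 0, "az": 0, "grip": -1},
    {"tx": 0, "ty": -0.9, "tz": 0, "ax": 0, "ay": 0, "az": 0, "grip": -1}
  ]
}}

```text
time: 6.98
tcp_pos: [0.6077, 0.0311, 0.1291]
ee_rot: [[0.05, -0.0, 0.999], [-0.999, 0.001, 0.05], [-0.001, -1.0, -0.0]]
contact_force: [-1.3, -1.1, -0.7]
width: -0.0
```

```bash
cat > look.py <<'E'
import sys
from h import *
o=sensors.get_obs();print(o['time'],o['tcp_pos'],o['contact_force'],o['moment'])
a=vision.snapshot('scene');b=vision.snapshot('wrist')
cv2.imwrite(sys.argv[1],np.hstack([cv2.resize(a[130:330,190:430],None,fx=1.66,fy=1.66),cv2.resize(b[60:360,100:460],(400,332))]))
E
python3 look.py pics/s5.png
```

```text
6.975 [0.60772462 0.03105152 0.12909115] [-1.2847946  -1.06694363 -0.67047118] [-0.03464593  0.10180683 -0.00357522]
```

View pics/s5.png

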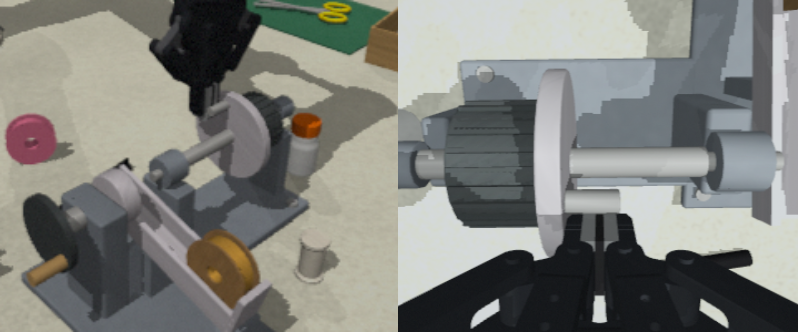

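Emit:
{"fn": "step_arm", "kwargs": {
  "deltas": [
    {"tx": 0.0, "ty": -0.3, "tz": 0, "ax": 0, "ay": 0, "az": 0, "grip": -1},
    {"tx": 0.2, "ty": -0.3, "tz": 0, "ax": 0, "ay": 0, "az": 0, "grip": -1},
    {"tx": 0.4, "ty": -0.3, "tz": 0.05, "ax": 0, "ay": 0, "az": 0, "grip": -1},
    {"tx": 0.6, "ty": -0.3, "tz": 0.05, "ax": 0, "ay": 0, "az": 0, "grip": -1},
    {"tx": 0.6, "ty": -0.3, "tz": 0.05, "ax": 0, "ay": 0, "az": 0, "grip": -1}
  ]
}}

```text
time: 7.7
tcp_pos: [0.6144, 0.0278, 0.1298]
ee_rot: [[0.05, 0.001, 0.999], [-0.999, 0.0, 0.05], [0.0, -1.0, 0.001]]
contact_force: [-0.7, 0.4, 0.0]
width: -0.0001
```

Emit:
{"fn": "step_arm", "kwargs": {
  "deltas": [
    {"tx": 0.2, "ty": 0, "tz": 0, "ax": 0, "ay": 0, "az": 0, "grip": -1},
    {"tx": 0.4, "ty": 0, "tz": 0, "ax": 0, "ay": 0, "az": 0, "grip": -1},
    {"tx": 0.6, "ty": 0, "tz": 0, "ax": 0, "ay": 0, "az": 0, "grip": -1},
    {"tx": 0.6, "ty": 0, "tz": 0, "ax": 0, "ay": 0, "az": 0, "grip": -1}
  ]
}}

```text
time: 8.2
tcp_pos: [0.6203, 0.0276, 0.1297]
ee_rot: [[0.05, 0.001, 0.999], [-0.999, -0.0, 0.05], [0.0, -1.0, 0.001]]
contact_force: [-0.1, -0.7, -0.8]
width: 0.0003
```

```bash
python3 look.py pics/s6.png
```

```text
8.2 [0.62032393 0.02761863 0.12965713] [-0.12257365 -0.7036323  -0.79847866] [0.00703402 0.03723802 0.00437714]
```

View pics/s6.png

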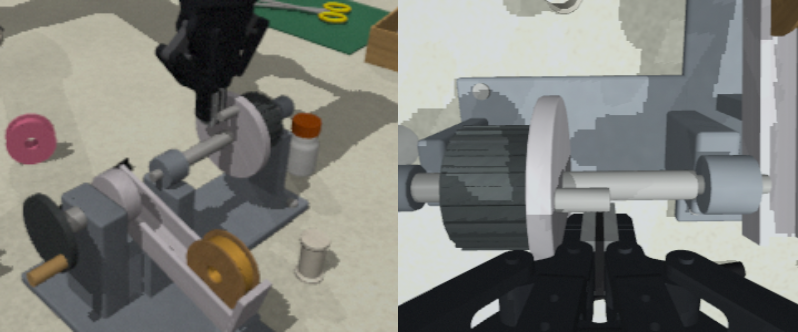

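Emit:
{"fn": "step_arm", "kwargs": {
  "deltas": [
    {"tx": 0.15, "ty": 0, "tz": 0, "ax": 0, "ay": 0, "az": 0, "grip": -1},
    {"tx": 0.3, "ty": 0, "tz": -0.05, "ax": 0, "ay": 0, "az": 0, "grip": -1},
    {"tx": 0.4, "ty": 0, "tz": -0.1, "ax": 0, "ay": 0, "az": 0, "grip": -1},
    {"tx": 0.4, "ty": 0, "tz": -0.1, "ax": 0, "ay": 0, "az": 0, "grip": -1}
  ]
}}

```text
time: 8.8
tcp_pos: [0.6245, 0.0271, 0.1291]
ee_rot: [[0.049, 0.002, 0.999], [-0.999, -0.001, 0.049], [0.001, -1.0, 0.002]]
contact_force: [1.9, -4.3, -0.4]
width: 0.0002
```

Emit:
{"fn": "step_arm", "kwargs": {
  "deltas": [
    {"tx": 0.15, "ty": 0, "tz": 0, "ax": 0, "ay": 0, "az": 0, "grip": -1},
    {"tx": 0.3, "ty": 0, "tz": -0.05, "ax": 0, "ay": 0, "az": 0, "grip": -1},
    {"tx": 0.4, "ty": 0, "tz": -0.1, "ax": 0, "ay": 0, "az": 0, "grip": -1},
    {"tx": 0.4, "ty": 0, "tz": -0.1, "ax": 0, "ay": 0, "az": 0, "grip": -1}
  ]
}}

```text
time: 9.3
tcp_pos: [0.6279, 0.0275, 0.1281]
ee_rot: [[0.05, 0.0, 0.999], [-0.999, -0.0, 0.05], [0.0, -1.0, 0.0]]
contact_force: [-0.7, -4.9, 4.3]
width: -0.0
```

```bash
python3 look.py pics/s7.png
```

```text
9.3 [0.627912   0.02747532 0.12806305] [-0.73641343 -4.94220581  4.25122225] [-0.69256075  0.11063132  0.01723059]
```

View pics/s7.png

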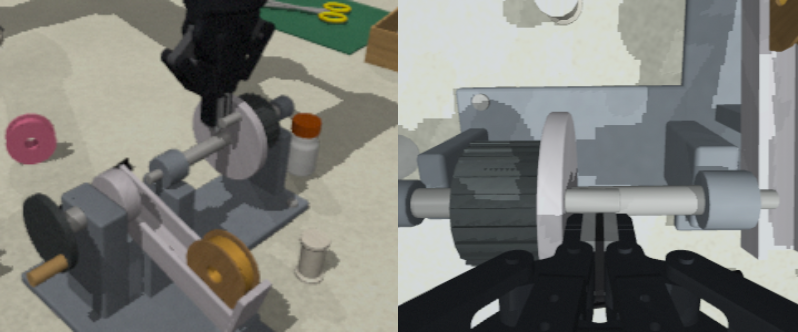

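Emit:
{"fn": "step_arm", "kwargs": {
  "deltas": [
    {"tx": 0, "ty": -0.2, "tz": 0, "ax": 0, "ay": 0, "az": 0, "grip": -1},
    {"tx": 0, "ty": -0.4, "tz": 0, "ax": 0, "ay": 0, "az": 0, "grip": -1},
    {"tx": 0, "ty": -0.5, "tz": 0, "ax": 0, "ay": 0, "az": 0, "grip": -1},
    {"tx": 0, "ty": -0.5, "tz": 0, "ax": 0, "ay": 0, "az": 0, "grip": -1}
  ]
}}

```text
time: 9.9
tcp_pos: [0.6278, 0.0229, 0.1275]
ee_rot: [[0.05, -0.0, 0.999], [-0.999, 0.0, 0.05], [-0.0, -1.0, -0.0]]
contact_force: [0.1, -0.2, 0.3]
width: -0.0001
```

```bash
python3 look.py pics/s8.png
```

```text
9.9 [0.62775203 0.02293028 0.12748821] [ 0.06613288 -0.18099884  0.29808171] [ 0.01268172 -0.06117704 -0.00253101]
```

View pics/s8.png

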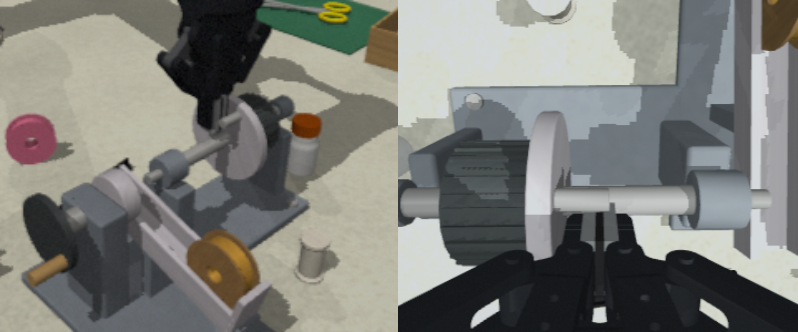

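Emit:
{"fn": "step_arm", "kwargs": {
  "deltas": [
    {"tx": 0.15, "ty": 0, "tz": 0, "ax": 0, "ay": 0, "az": 0, "grip": -1},
    {"tx": 0.3, "ty": 0, "tz": 0, "ax": 0, "ay": 0, "az": 0, "grip": -1},
    {"tx": 0.4, "ty": 0, "tz": 0, "ax": 0, "ay": 0, "az": 0, "grip": -1},
    {"tx": 0.4, "ty": 0, "tz": 0, "ax": 0, "ay": 0, "az": 0, "grip": -1}
  ]
}}

```text
time: 10.5
tcp_pos: [0.6319, 0.0228, 0.1275]
ee_rot: [[0.05, -0.0, 0.999], [-0.999, 0.0, 0.05], [-0.0, -1.0, -0.0]]
contact_force: [-1.3, 1.6, -0.8]
width: -0.0002
```

Emit:
{"fn": "step_arm", "kwargs": {
  "deltas": [
    {"tx": 0.1, "ty": 0, "tz": -0.05, "ax": 0, "ay": 0, "az": 0, "grip": -1},
    {"tx": 0.2, "ty": 0, "tz": -0.1, "ax": 0, "ay": 0, "az": 0, "grip": -1},
    {"tx": 0.3, "ty": 0, "tz": -0.15, "ax": 0, "ay": 0, "az": 0, "grip": -1},
    {"tx": 0.3, "ty": 0, "tz": -0.15, "ax": 0, "ay": 0, "az": 0, "grip": -1}
  ]
}}

```text
time: 11.0
tcp_pos: [0.634, 0.0227, 0.1266]
ee_rot: [[0.05, -0.002, 0.999], [-0.999, 0.0, 0.05], [-0.0, -1.0, -0.002]]
contact_force: [-7.3, 0.7, 2.7]
width: 0.0002
```

```bash
python3 look.py pics/s9.png
```

```text
11.0 [0.63396893 0.02274265 0.12660819] [-7.3106341   0.7063594   2.74914697] [0.06942171 1.22201084 0.08561554]
```

View pics/s9.png

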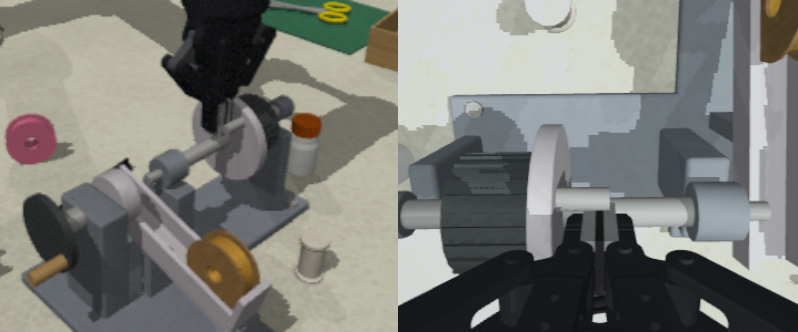

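Emit:
{"fn": "step_arm", "kwargs": {
  "deltas": [
    {"tx": -0.4, "ty": -0.2, "tz": 0, "ax": 0, "ay": 0, "az": 0, "grip": -1},
    {"tx": -1.0, "ty": -0.4, "tz": 0, "ax": 0, "ay": 0, "az": 0, "grip": -1},
    {"tx": -1.0, "ty": -0.4, "tz": 3, "ax": 0, "ay": 0, "az": 0, "grip": -1},
    {"tx": -1.0, "ty": -0.4, "tz": 7, "ax": 0, "ay": 0, "az": 0, "grip": -1},
    {"tx": -1.0, "ty": -0.4, "tz": 10.2, "ax": 0, "ay": 0, "az": 0, "grip": -1}
  ]
}}

```text
time: 11.72
tcp_pos: [0.6251, 0.0185, 0.2304]
ee_rot: [[0.05, 0.003, 0.999], [-0.999, -0.0, 0.05], [0.0, -1.0, 0.003]]
contact_force: [0.4, -0.2, 0.2]
width: 0.0
```

Emit:
{"fn": "step_arm", "kwargs": {
  "deltas": [
    {"tx": -3, "ty": 0, "tz": 0, "ax": 0, "ay": 0, "az": 0, "grip": -1},
    {"tx": -3, "ty": 0, "tz": 0, "ax": 0, "ay": 0, "az": 0, "grip": -1},
    {"tx": -3, "ty": 0, "tz": 0, "ax": 0, "ay": 0, "az": 0, "grip": -1}
  ]
}}

```text
time: 12.1
tcp_pos: [0.5951, 0.0186, 0.2282]
ee_rot: [[0.05, 0.001, 0.999], [-0.999, -0.0, 0.05], [0.0, -1.0, 0.001]]
contact_force: [-0.1, -0.6, 1.1]
width: -0.0001
```

```bash
python3 - <<'E'
from h import *
o=sensors.get_obs();print(o['time'],o['tcp_pos'],o['contact_force'])
ci=vision.camera_info('wrist');w=vision.snapshot('wrist');s=vision.snapshot('scene')
cv2.imwrite('pics/w10.png',w);cv2.imwrite('pics/s10.png',s)
q=[.636,-.074,.057]
k=2.2
im=cv2.resize(w[60:300,110:470],None,fx=k,fy=k,interpolation=cv2.INTER_CUBIC)
a=np.linspace(0,6.3,60)
for d,c in((11.5,(0,200,0)),(16.5,(0,0,255))):
  for P in(np.c_[45*np.sin(a),0*a+105+d,110+45*np.cos(a)],np.array([(20,83+d,137.5),(20,105+d,137.5)])):
    cv2.polylines(im,[((proj(ci,W(q,P))-[110,60]+.5)*k).astype(int)],False,c,1)
cv2.imwrite('pics/w10ov.png',im)
E
```

```text
12.1 [0.5951073  0.01858326 0.22823412] [-0.12875337 -0.55192242  1.06718795]
```

View pics/w10ov.png

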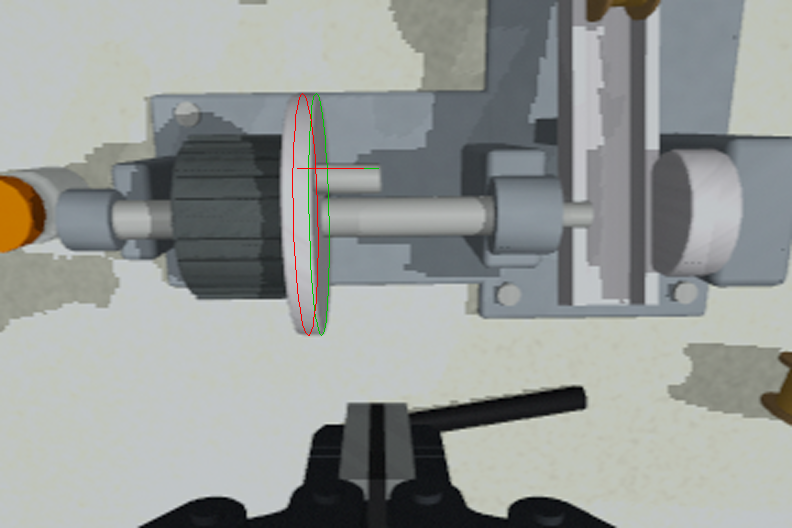

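View pics/s10.png

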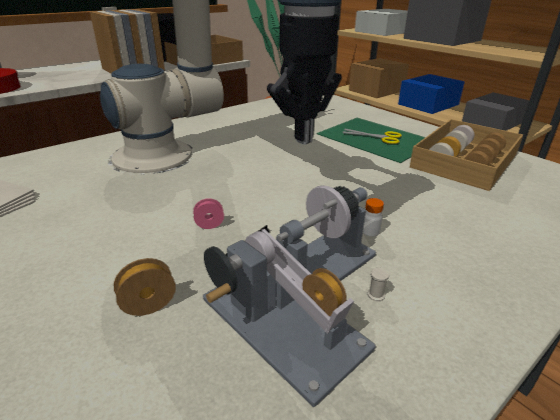

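```bash
python3 - <<'E'
from h import *
q=[.636,-.074,.057];ci=vision.camera_info('scene')
print('reel expect px',proj(ci,W(q,[[101,0,85]])))
a=cv2.imread('pics/scene0.png');b=cv2.imread('pics/s10.png')
print('jar/thread diff',cv2.absdiff(a,b)[195:240,362:385].mean(),cv2.absdiff(a,b)[268:300,366:390].mean())
t=vision.snapshot('top');print('marker diff',cv2.absdiff(cv2.imread('pics/top0.png'),t)[230:255,272:345].mean())
print(env.finish_job())
E
```

```text
reel expect px [[322.04763433 289.96256886]]
jar/thread diff 12.421900161030596 2.1006944444444446
marker diff 18.17771689497717
the job is handed in; nothing more can be done
None
```

The job is handed in, with the collar parked in its notch and the reel at the end wall; `finish_job` reports no verdict.

With the gripper shut, I pressed the collar back from the front to near its stop (up to 14 N). I turned it about 0.45 rad by the finger pin and let it forward onto the track. Then I turned it gently until it stopped with a 7.3 N reaction, and withdrew the arm clear.

**Last checks:**
- **Collar:** in the wrist picture the disc face lies on the outline drawn for 11.5 mm drawn back, not the 16.5 mm one. The pin is about 1.15 to 1.3 rad over; my two estimates differ by about 0.1 rad.
- **Reel:** in the scene picture it is at about (325,290), against a predicted (322,290) for resting at the end wall.
- **Thread spool:** the picture difference from the start was small (2.1 grey levels).
- **Jar and marker:** the picture differences there were larger (12.4 and 18.2). The arm and its shadow now fall in those areas. The fingers stayed above z = 0.12 m and never went near either, and both looked in place in the pictures. I did not separately measure their positions.

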